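Find the rocking pot lid and press it home

TASK

One of the four wooden lids on the white pots is not pushed home. With closed fingertips, press on the edge of one lid after another until you find the one that rocks, let it go, then push that lid down in its middle until it sits fully home and level on its pot. Do not lift any lid, and leave the other things on the worktop alone.

Things in the scene. Friction and masses are not known exactly. Their poses are not given: they have to be found in the camera images.
- pot_a: squat white stoneware pot, 94 mm across, 65 mm high, mouth 84 mm, heavy, fixed where it stands on a 4 mm cork mat; origin at the centre of its underside, z up. Four alike; the letters do not tell places or whose lid is loose. A lid that is home lies with its disc on the rim and does not give when pressed; its origin is then 65 mm above the pot's and 69 mm above the worktop
- lid_a: flat round wooden push-in lid of pot_a: disc 100 mm across, 8 mm thick, over a 78 mm plug 8 mm deep; origin at the middle of the disc's underside, z up. The one not home lies level on its seal, 5 mm proud; 2 to 5 N at 40 mm from its middle tip it about 0.1 rad until its edge meets the rim; let go, it levels. About 10 N in its middle push it home, and it stays
- pot_b: squat white stoneware pot, 94 mm across, 65 mm high, mouth 84 mm, heavy, fixed where it stands on a 4 mm cork mat; origin at the centre of its underside, z up. Four alike; the letters do not tell places or whose lid is loose. A lid that is home lies with its disc on the rim and does not give when pressed; its origin is then 65 mm above the pot's and 69 mm above the worktop
- lid_b: flat round wooden push-in lid of pot_b: disc 100 mm across, 8 mm thick, over a 78 mm plug 8 mm deep; origin at the middle of the disc's underside, z up. The one not home lies level on its seal, 5 mm proud; 2 to 5 N at 40 mm from its middle tip it about 0.1 rad until its edge meets the rim; let go, it levels. About 10 N in its middle push it home, and it stays
- pot_c: squat white stoneware pot, 94 mm across, 65 mm high, mouth 84 mm, heavy, fixed where it stands on a 4 mm cork mat; origin at the centre of its underside, z up. Four alike; the letters do not tell places or whose lid is loose. A lid that is home lies with its disc on the rim and does not give when pressed; its origin is then 65 mm above the pot's and 69 mm above the worktop
- lid_c: flat round wooden push-in lid of pot_c: disc 100 mm across, 8 mm thick, over a 78 mm plug 8 mm deep; origin at the middle of the disc's underside, z up. The one not home lies level on its seal, 5 mm proud; 2 to 5 N at 40 mm from its middle tip it about 0.1 rad until its edge meets the rim; let go, it levels. About 10 N in its middle push it home, and it stays
- pot_d: squat white stoneware pot, 94 mm across, 65 mm high, mouth 84 mm, heavy, fixed where it stands on a 4 mm cork mat; origin at the centre of its underside, z up. Four alike; the letters do not tell places or whose lid is loose. A lid that is home lies with its disc on the rim and does not give when pressed; its origin is then 65 mm above the pot's and 69 mm above the worktop
- lid_d: flat round wooden push-in lid of pot_d: disc 100 mm across, 8 mm thick, over a 78 mm plug 8 mm deep; origin at the middle of the disc's underside, z up. The one not home lies level on its seal, 5 mm proud; 2 to 5 N at 40 mm from its middle tip it about 0.1 rad until its edge meets the rim; let go, it levels. About 10 N in its middle push it home, and it stays
- spice_jar: bystander, to be left alone: small glass jar with a white lid, 48 mm wide, 62 mm high; origin at the centre of its underside
- salt_shaker: bystander, to be left alone: glass salt shaker, 44 mm wide, 90 mm high; origin at the centre of its underside
- salve_tin: bystander, to be left alone: round pot with a grey lid, 69 mm wide, 41 mm high; origin at the centre of its underside
- tea_light: bystander, to be left alone: small candle in a metal cup, 38 mm wide, 17 mm high; origin at the centre of its underside
Things that resemble listed ones, but are neither listed nor needed, are in the scene too. What is shaped like the lid_a but grey is not meant.

How it is judged (in metres and radians):
On the way, in this order (a step that is already met when the one before it is completed fails the run):
1. a fingertip presses the edge of the loose lid and it rocks (((angle between lid_a's own z axis and vertical above 0.035 rad and contact force between the fingers and lid_a above 0.3 N) or (angle between lid_b's own z axis and vertical above 0.035 rad and contact force between the fingers and lid_b above 0.3 N) or (angle between lid_c's own z axis and vertical above 0.035 rad and contact force between the fingers and lid_c above 0.3 N) or (angle between lid_d's own z axis and vertical above 0.035 rad and contact force between the fingers and lid_d above 0.3 N))), for 0.1 s.
2. all four lids are home and level (z of lid_a in the frame of pot_a below 0.0665 m and z of lid_b in the frame of pot_b below 0.0665 m and z of lid_c in the frame of pot_c below 0.0665 m and z of lid_d in the frame of pot_d below 0.0665 m and angle between each of lid_a, lid_b, lid_c, lid_d's own z axis and vertical below 0.03 rad), for 0.2 s.
At the end, for the whole second after the job is handed in: every lid's disc lies on its pot's rim (within 1.5 mm), level within 0.03 rad, centred within 6 mm and at rest (all of step 2 and horizontal distance between lid_a and pot_a below 0.006 m and horizontal distance between lid_b and pot_b below 0.006 m and horizontal distance between lid_c and pot_c below 0.006 m and horizontal distance between lid_d and pot_d below 0.006 m and linear speed of each of lid_a, lid_b, lid_c, lid_d below 0.01 m/s); the robot touches nothing.
It fails at once if a lid is lifted or carried (more than 8 mm above its raised position) (z of lid_a in the frame of pot_a above 0.078 m or z of lid_b in the frame of pot_b above 0.078 m or z of lid_c in the frame of pot_c above 0.078 m or z of lid_d in the frame of pot_d above 0.078 m).
It fails at once if a bystander is shifted by more than 25 mm (distance of any of spice_jar, salt_shaker, salve_tin, tea_light from where it was at the start of the episode above 0.025 m).
It also fails if it takes over 51 s, if anything falls off the work surface, if the arm or the gripper's body presses on something with over 40 N, if the wrist force passes 120 N, or if a joint passes its speed limit or range.

ROBOT

A 6-joint arm with a two-finger parallel gripper is mounted at the origin on a cart in front of the work surface, level with it; the furniture and walls round the work are solid. World frame = base frame: x ahead of the robot, y to its left, z up, the work surface at z = 0. Lengths are in mm, angles in rad, forces in N, time in s.
With the tool pointing down it reaches from about 250 to 725 mm from the base axis. Payload 9.7 kg.
Tool frame: the origin (TCP) lies at the very end of the fingers, on their centre line; the grasp point (between the pads) lies 19 mm behind it (r.pinch_z is the distance from the TCP to the grasp point, in mm); z points along the fingers, y is the line along which they close (so a half turn about z gives the same grasp; the last joint's range is limited). The gripper opens to 85 mm and grips with 20 to 120 N. Pads are 22 mm wide; open, the fingers measure 114 mm over their backs; the gripper's body (76 mm by 85 mm) begins 54 mm behind the grasp point. The pads swing forward as they close: fully open they stand 13 mm farther back than shut.
Start: joints at [1.249, 0.087, 0.176, 1.66, 0, 1.571], TCP at [173.948, 521.765, 231.284] pointing down, gripper open.
Joint ranges: [-3.13, 3.13], [-0.85, 1.81], [-1.15, 1.24], [-2.2, 2.28], [-1.44, 1.52], [-3.14, 3.14]. Speed limits (rad/s): [2.22, 2.22, 2.57, 3.14, 3.14, 3.14].

INTERFACE

Orientations are given as a 3x3 rotation matrix whose columns are the frame's x, y, z axes.
In Python, from cell import r gives the robot as it stands. The module is installed in compiled form; this text tells all that it offers.
- The arm moves only by the shell command python3 -m handwheel 'ROWS' [OPENING]. ROWS is a JSON object of lists of equal length, an entry for each row: "delta_pos": the shift along the tool's x, y, z normalised to -1 to 1, where 1 is 0.03 m, a list of three; "twist": the turn about the tool's z normalised to -1 to 1, where 1 is 4 degrees. A call has exactly 8 rows; each row shifts and turns the commanded pose from where the row before left it, along the tool's axes as they then stand; what a row does not reach is not made up. A row lasts 1/8 s, in which the tool goes at most 62.5 mm and 10.7 degrees, less where a joint would pass 70% of its speed; a pose out of reach is approached as far as the arm can. A call with a number of a shift or a turn outside -1 to 1 is refused whole. A call with a gripper value outside its range is refused whole. OPENING is the opening, from -1 (shut) to 1 (fully open), set as the call begins (- or left out, the last holds). The fingers move at their own pace and stop on an object; the grip force is fixed at half the most. Time passes only in rows, so rows that do not move let the fingers close, or fill a call up. It gives the time, the measured TCP pose, the force, the opening and the grip force at its end, in the units of the state.
- r.read_state(): the state, without advancing time (a new reading comes with each control period).
- r.read_camera(name): name is "side" or "top"; returns the picture (480x640x3 uint8, red, green, blue); there is no depth.
- r.camera_info(name): a dict with "fovy" (degrees; the focal length in pixels is half the picture's height over the tangent of half this angle, whatever the lens; pixels are square), "cx", "cy" (the principal point, pixels), "k1" (the pictures are not rectified: a ray, as slopes to the right and down, at radius r is drawn at 1 + k1 r^2 times it, then the intrinsics apply), "rvec" (rotation vector, rad) and "tvec" (3), from world to camera coordinates, as OpenCV has them. Camera axes: x right, y down, z forward; pixel columns grow to the right and rows downward; lengths in mm; the calibration is good to about 2 mm. A picture is of the moment at which its call begins. camera_info takes no time and is no camera call.
- r.hand_in(): hands the job in; it is judged then, once.
The state is a dict: "time": time; "qpos": joint angles; "qd": joint speeds; "effort": joint torques, N m; "ee_pos": TCP position; "eef_rot": TCP orientation; "contact_force": force on the tool from outside, world axes, zero at the start; "moment": the same for the moment, N m; "opening": finger opening in mm; "gripper_force": force on a finger pad.
Only numpy, scipy, OpenCV 4.12 (cv2) and the standard library are available. Lean on these libraries where they do the work, as an engineer would, in place of code of your own. Each camera call takes 0.05 s, during which the arm holds its last target. There are 200 camera calls.

## Working session

There is one attempt and no reset: what is moved stays moved. The work goes in short steps, Python scripts to look and compute and a shell command to move; the robot and the scene stay as the last step left them, time stands still between calls to the robot, and variables do not carry over. Pictures are saved under pics/ and viewed, at most 10 in all, crops included, and the job is handed in when it is done.

```bash
mkdir -p pics; python3 - <<'E'
from cell import r
import cv2
for n in("top","side"):
    cv2.imwrite(f"pics/{n}0.png",r.read_camera(n)[:,:,::-1]); print(n,r.camera_info(n))
s=r.read_state();print(s["time"],s["ee_pos"],s["eef_rot"],s["contact_force"],s["opening"])
E
```

```text
top {'fovy': 51.616043744304875, 'cx': 324.4647407777145, 'cy': 237.21166280411532, 'k1': -0.039959669410416, 'rvec': array([ 2.05469575, -2.1675446 ,  0.2319583 ]), 'tvec': array([234.19789396, 563.35419543, 959.0949768 ])}
side {'fovy': 45.01019360177171, 'cx': 321.9171716890889, 'cy': 238.45545737986063, 'k1': 0.029331591158168257, 'rvec': array([ 0.28802165, -2.67303298,  1.45257848]), 'tvec': array([ 566.50196857,   38.48274814, 1105.90291604])}
0.1 [173.85710475 521.57218081 230.65012111] [[-9.48679762e-01  3.16238115e-01 -4.04426734e-04]
 [ 3.16238373e-01  9.48679088e-01 -1.13118538e-03]
 [ 2.59472510e-05 -1.20102793e-03 -9.99999278e-01]] [-0.10271156 -0.69675712 -0.57733508] 85.13598387623382
```

View pics/top0.png

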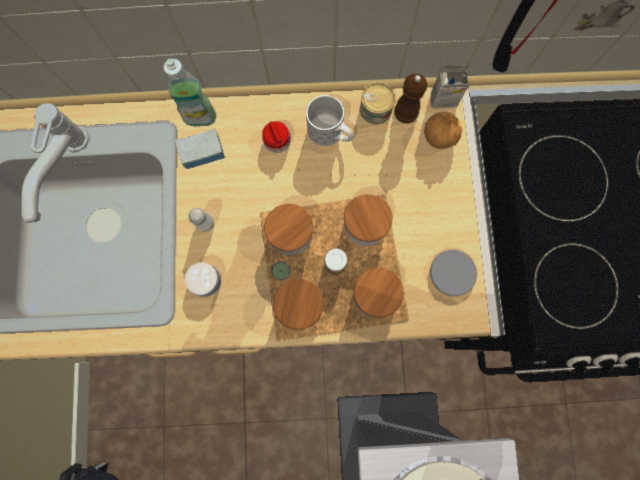

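View pics/side0.png

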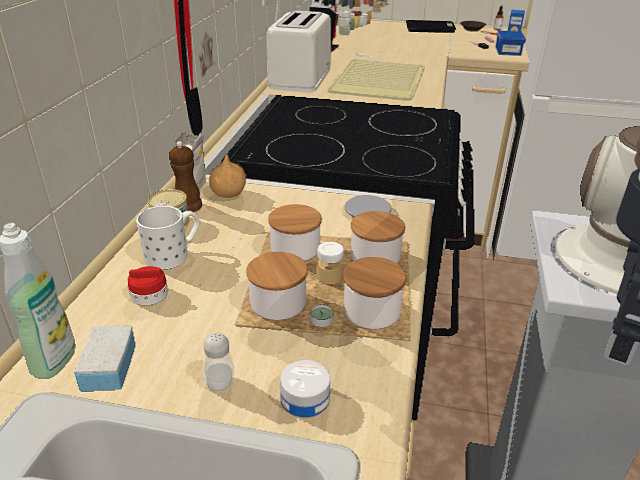

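The top view shows four wooden lids at (289,228), (368,219), (298,303) and (379,292). Lookalikes are the grey disc at (453,273), which is excluded, and the onion at (443,130), the white-lidded salve tin at (202,279) and the spice jar at (336,261). The four brown discs standing on pots are the ones I want. Next I measure them.

```bash
cat > h.py <<'E'
import numpy as np, cv2
from cell import r
def cam(n):
    c=r.camera_info(n); f=240/np.tan(np.radians(c["fovy"]/2))
    K=np.array([[f,0,c["cx"]],[0,f,c["cy"]],[0,0,1.]]); R=cv2.Rodrigues(c["rvec"])[0]; t=np.array(c["tvec"])
    return K,np.array([c["k1"],0,0,0,0]),R,t
def rays(n,px):
    K,d,R,t=cam(n); u=cv2.undistortPoints(np.float64(px).reshape(-1,1,2),K,d)[:,0]
    return -R.T@t,np.c_[u,np.ones(len(u))]@R
def plane(n,px,z):
    o,d=rays(n,px); return o+d*((z-o[2])/d[:,2])[:,None]
def proj(n,P):
    K,d,R,t=cam(n); return cv2.projectPoints(np.float64(P).reshape(-1,1,3),cv2.Rodrigues(R)[0],t,K,d)[0][:,0]
E
python3 - <<'E'
from h import *
out={}
for n in("top","side"):
    im=cv2.imread(f"pics/{n}0.png"); hsv=cv2.cvtColor(im,cv2.COLOR_BGR2HSV)
    seeds=[(289,228),(368,219),(298,303),(379,292)] if n=="top" else [(277,270),(295,218),(375,275),(378,225)]
    for s in seeds: print(n,s,hsv[s[1]-4:s[1]+5,s[0]-4:s[0]+5].reshape(-1,3).mean(0).round())
    for s in([(305,255),(345,310)] if n=="top" else [(240,320),(330,300)]): print("mat",hsv[s[1]-3:s[1]+4,s[0]-3:s[0]+4].reshape(-1,3).mean(0).round())
    m=cv2.inRange(hsv,(5,125,70),(16,255,205)); m=cv2.morphologyEx(m,cv2.MORPH_OPEN,np.ones((5,5)))
    for c in cv2.findContours(m,0,2)[0]:
        if 800<cv2.contourArea(c)<4000:
            p=plane(n,cv2.convexHull(c)[:,0],77); q=plane(n,c[:,0],77)[:,:2]
            (x,y),rad=cv2.minEnclosingCircle(np.float32(q)); print(n,cv2.boundingRect(c),cv2.contourArea(c),"c",round(x),round(y),"r",round(rad,1))
t=cv2.imread("pics/top0.png")[170:350,180:490];s=cv2.imread("pics/side0.png")[190:340,230:430]
cv2.imwrite("pics/crop.png",np.vstack([cv2.resize(t,(500,290),interpolation=2),cv2.resize(s,(500,310),interpolation=2)]))
E
```

```text
top (289, 228) [ 13. 165. 162.]
top (368, 219) [ 13. 165. 165.]
top (298, 303) [ 13. 163. 149.]
top (379, 292) [ 13. 164. 156.]
mat [ 16. 134. 142.]
mat [ 16. 135. 157.]
top (272, 277, 54, 57) 2383.5 c 440 254 r 63.9
top (352, 264, 52, 58) 2178.5 c 454 98 r 62.0
top (263, 204, 67, 47) 2117.0 c 595 260 r 69.5
top (331, 194, 61, 47) 1967.0 c 604 123 r 66.2
top (425, 113, 36, 35) 913.0 c 793 -57 r 42.8
side (277, 270) [ 14. 144. 189.]
side (295, 218) [ 14. 145. 182.]
side (375, 275) [ 14. 147. 165.]
side (378, 225) [ 14. 146. 175.]
mat [ 18. 106. 220.]
mat [ 17. 116. 169.]
side (343, 257, 64, 40) 1916.5 c 440 263 r 52.5
side (247, 252, 61, 38) 1787.0 c 596 282 r 52.2
side (351, 211, 54, 31) 1248.5 c 454 111 r 52.3
side (269, 204, 52, 30) 1177.5 c 606 120 r 52.6
```

View pics/crop.png

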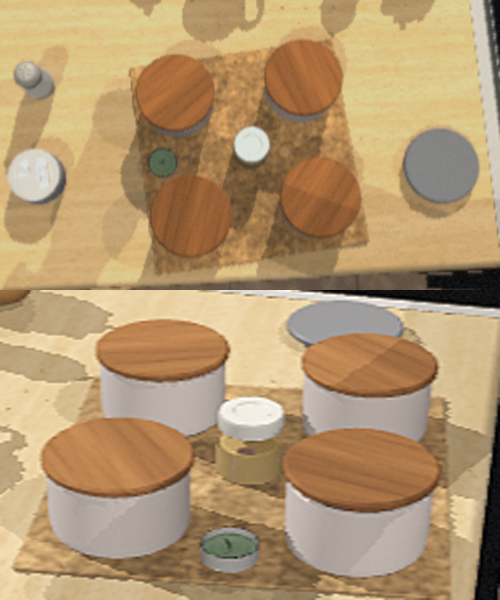

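The crop confirms four wooden lids on pots: two nearer the robot, two farther away, with the spice jar standing between them. The grey disc is off to the right. The mat leaked into the top mask, so I refine the centres.

```bash
python3 - <<'E'
from h import *
im=cv2.imread("pics/top0.png"); hsv=cv2.cvtColor(im,cv2.COLOR_BGR2HSV)
m=cv2.inRange(hsv,(5,150,70),(14,255,205)); m=cv2.morphologyEx(cv2.medianBlur(m,5),cv2.MORPH_OPEN,cv2.getStructuringElement(2,(15,15)))
for c in cv2.findContours(m,0,2)[0]:
    if 800<cv2.contourArea(c)<4000:
        e=cv2.fitEllipse(c); q=plane("top",c[:,0],77)[:,:2]
        (x,y),rad=cv2.minEnclosingCircle(np.float32(q)); print(np.round(e[0],1),np.round(e[1],1),"plane77",plane("top",[e[0]],77).round(1),plane("top",[e[0]],82).round(1),"circ",round(x,1),round(y,1),round(rad,1),"area r",round((cv2.contourArea(np.float32(q))/np.pi)**.5,1))
for nm,n,p,z in(("spice","top",(336,260),62),("tea","top",(280,271),20),("shaker","top",(197,215),90),("salve","top",(202,278),41)): print(nm,plane(n,[p],z).round())
E
```

```text
[297.9 303.6] [49.2 49.6] plane77 [[441.  263.2  77. ]] [[440.6 262.9  82. ]] circ 441.6 263.2 49.5 area r 48.2
[378.1 291.7] [47.6 49.6] plane77 [[455.8 104.2  77. ]] [[455.3 104.8  82. ]] circ 455.8 104.4 49.3 area r 47.8
[288.1 226.8] [45.2 47.7] plane77 [[597.  276.5  77. ]] [[595.8 276.2  82. ]] circ 597.3 276.4 49.3 area r 47.8
[367.6 217.4] [45.2 47.1] plane77 [[608. 114.  77.]] [[606.7 114.5  82. ]] circ 608.6 114.1 49.1 area r 47.8
spice [[526. 183.  62.]]
tea [[516. 301.  20.]]
shaker [[628. 458.  90.]]
salve [[507. 460.  41.]]
```

Lid centres are (441,263), (456,104), (597,276) and (608,114), with radii of about 49 mm, which matches. In the side view, (441,263) seems about 5 mm higher than the others, so I try it first. I'll press 41 mm out along tool +x, at about (402,276).

```bash
python3 -m handwheel '{"delta_pos":[[-0.62,-0.33,0],[-0.62,-0.33,0],[-0.62,-0.33,0],[-0.62,-0.33,0],[-0.62,-0.33,0],[-0.62,-0.33,0],[-0.62,-0.33,0],[-0.62,-0.33,0]],"twist":[0,0,0,0,0,0,0,0]}' -1
python3 -m handwheel '{"delta_pos":[[-0.62,-0.33,0.45],[-0.62,-0.33,0.45],[-0.62,-0.33,0.45],[-0.62,-0.33,0.45],[-0.62,-0.33,0.45],[-0.62,-0.33,0.45],[-0.62,-0.33,0.45],[-0.62,-0.33,0.45]],"twist":[0,0,0,0,0,0,0,0]}'
```

```text
time: 1.1
ee_pos: [291.2, 398.0, 231.5]
eef_rot: [[-0.948, 0.317, 0.0], [0.317, 0.948, 0.0], [-0.0, 0.0, -1.0]]
contact_force: [1.1, 0.2, 0.7]
opening: -0.6
gripper_force: 0.0
time: 2.1
ee_pos: [406.9, 275.7, 123.0]
eef_rot: [[-0.948, 0.317, 0.0], [0.317, 0.948, 0.0], [-0.0, 0.0, -1.0]]
contact_force: [0.2, 0.4, 0.3]
opening: 0.1
gripper_force: 0.0
```

```bash
python3 -m handwheel '{"delta_pos":[[0.16,0,0.25],[0,0,0.25],[0,0,0.2],[0,0,0.2],[0,0,0.1],[0,0,0.05],[0,0,0],[0,0,0]],"twist":[0,0,0,0,0,0,0,0]}'
python3 -m handwheel '{"delta_pos":[[0,0,0.04],[0,0,0.04],[0,0,0.04],[0,0,0.04],[0,0,0.04],[0,0,0.04],[0,0,0],[0,0,0]],"twist":[0,0,0,0,0,0,0,0]}'
```

```text
time: 3.1
ee_pos: [401.7, 279.0, 92.0]
eef_rot: [[-0.949, 0.316, 0.0], [0.316, 0.949, 0.0], [-0.0, 0.0, -1.0]]
contact_force: [1.2, 0.4, 0.0]
opening: 0.0
gripper_force: 0.0
time: 4.1
ee_pos: [401.6, 278.9, 84.6]
eef_rot: [[-0.949, 0.316, 0.0], [0.316, 0.949, 0.0], [-0.0, 0.0, -1.0]]
contact_force: [-0.5, -0.2, 0.7]
opening: 0.2
gripper_force: 0.0
```

```bash
python3 -m handwheel '{"delta_pos":[[0,0,0.03],[0,0,0.03],[0,0,0.03],[0,0,0.03],[0,0,0.03],[0,0,0],[0,0,0],[0,0,0]],"twist":[0,0,0,0,0,0,0,0]}'
```

```text
time: 5.1
ee_pos: [401.6, 278.9, 80.2]
eef_rot: [[-0.949, 0.316, -0.0], [0.316, 0.949, 0.0], [0.0, 0.0, -1.0]]
contact_force: [-2.6, 1.3, 3.5]
opening: 0.2
gripper_force: 1.1
```

Contact comes at about 80 mm, above the 77 mm of a seated lid, so this lid yields. I press a little further to be sure it rocks.

```bash
python3 -m handwheel '{"delta_pos":[[0,0,0.03],[0,0,0.02],[0,0,0],[0,0,0],[0,0,0],[0,0,0],[0,0,0],[0,0,0]],"twist":[0,0,0,0,0,0,0,0]}'
python3 - <<'E'
from h import *
t=r.read_camera("side"); print(r.read_state()["contact_force"],r.read_state()["moment"])
cv2.imwrite("pics/press.png",cv2.resize(t[180:360,220:460,::-1],(720,540),interpolation=2))
E
```

```text
time: 6.1
ee_pos: [401.6, 278.9, 78.6]
eef_rot: [[-0.949, 0.316, 0.0], [0.316, 0.949, 0.0], [0.0, 0.0, -1.0]]
contact_force: [-2.9, 1.1, 3.5]
opening: 0.0
gripper_force: 2.1
[-4.07594083  1.45456448  4.09016149] [ 0.33734216  0.72156954 -0.04255263]
```

View pics/press.png

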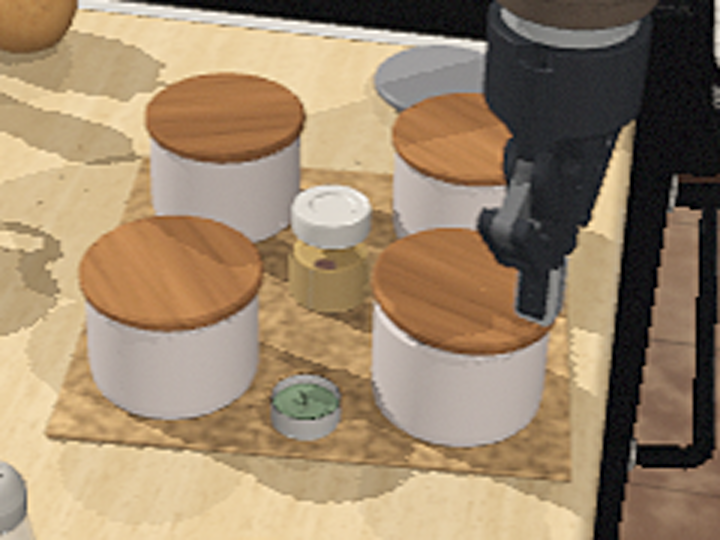

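The near-left lid visibly tilts under the fingertip at crop pixel (540,310). Its left edge is up and its right edge is down, so this is the loose lid. I lift clear, then move over its middle.

```bash
python3 -m handwheel '{"delta_pos":[[0,0,-0.2],[0,0,-0.3],[0,0,-0.3],[-0.35,-0.02,0],[-0.35,-0.02,0],[-0.35,-0.02,0],[-0.36,-0.03,0],[0,0,0]],"twist":[0,0,0,0,0,0,0,0]}'
python3 -m handwheel '{"delta_pos":[[0,0,0.2],[0,0,0.15],[0,0,0.1],[0,0,0.05],[0,0,0],[0,0,0],[0,0,0],[0,0,0]],"twist":[0,0,0,0,0,0,0,0]}'
```

```text
time: 7.15
ee_pos: [441.5, 262.5, 102.3]
eef_rot: [[-0.948, 0.317, -0.0], [0.317, 0.948, -0.0], [0.0, -0.0, -1.0]]
contact_force: [-0.0, -1.2, 0.3]
opening: 0.4
gripper_force: 0.0
time: 8.15
ee_pos: [440.9, 263.0, 87.6]
eef_rot: [[-0.949, 0.316, 0.0], [0.316, 0.949, 0.0], [-0.0, 0.0, -1.0]]
contact_force: [-0.3, -0.1, 0.1]
opening: 0.4
gripper_force: 0.0
```

```bash
python3 -m handwheel '{"delta_pos":[[0,0,0.05],[0,0,0.05],[0,0,0.05],[0,0,0.05],[0,0,0.05],[0,0,0.03],[0,0,0.02],[0,0,0]],"twist":[0,0,0,0,0,0,0,0]}'
python3 -m handwheel '{"delta_pos":[[0,0,0.02],[0,0,0.02],[0,0,0.02],[0,0,0],[0,0,0],[0,0,0],[0,0,0],[0,0,0]],"twist":[0,0,0,0,0,0,0,0]}'
```

```text
time: 9.15
ee_pos: [441.0, 263.1, 79.6]
eef_rot: [[-0.949, 0.316, 0.001], [0.316, 0.949, 0.001], [-0.001, 0.001, -1.0]]
contact_force: [-2.5, -2.1, 9.4]
opening: -0.1
gripper_force: 4.2
time: 10.15
ee_pos: [441.0, 263.0, 77.8]
eef_rot: [[-0.949, 0.316, 0.001], [0.316, 0.949, 0.001], [-0.001, 0.001, -1.0]]
contact_force: [-2.0, -1.0, 9.2]
opening: -0.3
gripper_force: 4.3
```

```bash
python3 -m handwheel '{"delta_pos":[[0,0,0.03],[0,0,0.03],[0,0,0.02],[0,0,0],[0,0,0],[0,0,0],[0,0,0],[0,0,0]],"twist":[0,0,0,0,0,0,0,0]}'
```

```text
time: 11.15
ee_pos: [441.0, 263.1, 77.0]
eef_rot: [[-0.949, 0.316, 0.002], [0.316, 0.949, 0.001], [-0.001, 0.002, -1.0]]
contact_force: [-8.9, -4.7, 21.3]
opening: 0.1
gripper_force: 10.7
```

The push stops hard at 77.0 mm, exactly the home height, with 21 N. I retract well clear and verify in the side view.

```bash
python3 -m handwheel '{"delta_pos":[[0,0,-0.1],[0,0,-0.3],[0,0,-0.8],[0,0,-0.8],[0,0,-0.8],[0,0,-0.8],[0,0,-0.8],[0,0,-0.4]],"twist":[0,0,0,0,0,0,0,0]}'
python3 -m handwheel '{"delta_pos":[[0.8,0.5,0],[0.8,0.5,0],[0.8,0.5,0],[0.8,0.5,0],[0.8,0.5,0],[0.8,0.5,0],[0,0,0],[0,0,0]],"twist":[0,0,0,0,0,0,0,0]}'
python3 - <<'E'
from h import *
for n in("side","top"):
    im=r.read_camera(n)[:,:,::-1].copy(); hsv=cv2.cvtColor(im,cv2.COLOR_BGR2HSV)
    m=cv2.inRange(hsv,(5,125 if n=="side" else 150,70),(16 if n=="side" else 14,255,205))
    m=cv2.morphologyEx(m if n=="side" else cv2.medianBlur(m,5),cv2.MORPH_OPEN,np.ones((5,5)) if n=="side" else cv2.getStructuringElement(2,(15,15)))
    for c in cv2.findContours(m,0,2)[0]:
        if 800<cv2.contourArea(c)<4000:
            (x,y),rad=cv2.minEnclosingCircle(np.float32(plane(n,c[:,0],77)[:,:2])); print(n,"c",round(x,1),round(y,1),"r",round(rad,1))
    if n=="side": cv2.imwrite("pics/end.png",cv2.resize(im[180:360,220:460],(720,540),interpolation=2))
E
```

```text
time: 12.15
ee_pos: [441.2, 263.1, 219.7]
eef_rot: [[-0.949, 0.316, 0.001], [0.316, 0.949, 0.001], [-0.001, 0.001, -1.0]]
contact_force: [0.3, 0.3, -0.2]
opening: 0.4
gripper_force: 0.0
time: 13.15
ee_pos: [332.9, 393.5, 218.1]
eef_rot: [[-0.949, 0.316, -0.0], [0.316, 0.949, -0.001], [0.0, -0.001, -1.0]]
contact_force: [0.4, -2.0, -0.5]
opening: 0.3
gripper_force: 0.0
side c 439.0 268.8 r 52.2
side c 596.7 282.5 r 52.4
side c 454.7 110.6 r 52.6
side c 605.5 119.9 r 52.6
top c 440.8 263.3 r 49.1
top c 456.3 103.9 r 48.9
top c 597.6 276.0 r 49.0
top c 608.8 113.5 r 48.7
```

View pics/end.png

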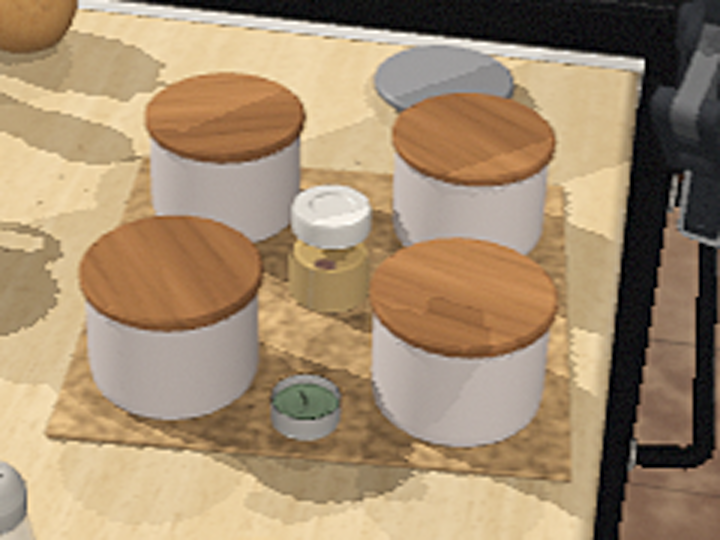

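All four lids sit level. The pushed lid at crop pixel (463,295) now shows the same 6 mm side-to-top offset as the others, and it is still centred. The bystanders have not moved and the gripper is clear.

```bash
python3 -c "
from cell import r
print(r.hand_in())"
```

```text
the job is handed in; nothing more can be done
None
```

The loose lid was the near-left one at about (441, 263) mm: it rocked when pressed at its edge, I pushed it home at its middle (top at 77 mm), all four lids look level and centred in the camera views, and the job is handed in, though no verdict came back.

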